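Clip the spares case shut in the network closet

ROBOT

A 7-joint arm with a two-finger parallel gripper is mounted at the origin on the work surface. World frame = base frame: x ahead of the robot, y to its left, z up, the work surface at z = 0. Lengths are in m, angles in rad, forces in N, time in s.
With the tool pointing down it reaches from about 0.35 to 0.775 m from the base axis. Payload 3.1 kg.
Tool frame: the origin (TCP) lies at the very end of the fingers, on their centre line; the grasp point (between the pads) lies 19 mm behind it; z points along the fingers, y is the line along which they close (so a half turn about z gives the same grasp; the last joint's range is limited). The gripper opens to 85 mm and grips with 20 to 120 N. Pads are 22 mm wide; open, the fingers measure 114 mm over their backs; the gripper's body (76 mm by 85 mm) begins 54 mm behind the grasp point. The pads swing forward as they close: fully open they stand 13 mm farther back than shut.
Start: joints at [-1.163, 0.311, 0.014, 1.512, -0.004, 1.319, -0.027], TCP at [0.239, 0.495, 0.231] pointing down, gripper open.
Joint ranges: [-2.7, 2.7], [-0.3, 1.91], [-1.27, 1.3], [0.12, 2.57], [-1.44, 4.58], [0.2, 2.03], [-3.05, 3.05]. Speed limits (rad/s): [2.79, 2.79, 3.14, 3.14, 3.14, 3.14, 3.14].

INTERFACE

Orientations are given as a 3x3 rotation matrix whose columns are the frame's x, y, z axes.
In Python, from rig import bot, imaging gives the robot as it stands. The module is installed in compiled form; this text tells all that it offers.
- The arm moves only by the tool arm_command, never from a script. Its argument "series" is a list that holds one entry, the list of rows, each a list of 7 numbers: the shift along the tool's x, y, z in mm, then the turn, a rotation vector about the tool's x, y, z in degrees, then the closure, from 0 (fully open) to 1 (shut). In form: [[[tx, ty, tz, rx, ry, rz, grip], ...]]. A call has 1 to 5 rows; each row shifts and turns the commanded pose from where the row before left it, along the tool's axes as they then stand; what a row does not reach is not made up. A row lasts 1/10 s, in which the tool goes at most 50 mm and 8.59 degrees, less where a joint would pass 70% of its speed; a pose out of reach is approached as far as the arm can. A call with a gripper value outside its range is refused whole. The fingers move at their own pace and stop on an object; "squeeze" is the grip in N (left out, the last holds). Time passes only in rows, so rows that do not move let the fingers close. It gives the time, the measured TCP pose, the force, the opening and the grip force at its end, in the units of the state.
- bot.read_state(): the state, without advancing time (a new reading comes with each control period).
- imaging.get_image(name): name is "scene" or "top" or "wrist"; returns a dict with "frame" (480x640x3 uint8, red, green, blue), "fx", "fy", "cx", "cy" (pixels), "camera_from_world" (4x4, takes a point from world to camera coordinates). Camera axes: x right, y up, looking along -z (the intrinsics and any distortion apply to the point x, -y, -z); pixel columns grow to the right and rows downward; lengths in m; the calibration is good to about 2 mm. A picture is of the moment at which its call begins. There is no depth.
- bot.sign_off(): hands the job in; it is judged then, once.
Trained networks look in a picture, given as the dict that the camera call returned (one of the last four; its "shot" number tells which), for a name from the list of things; names that differ only in an ending like _2 or _b are one class to them, and where a whole thing is asked for, a point or a joint stands for the part that bears it (a point fixed in the world has none). Each returns a list of dicts, best first, with "p" (0 to 1); they miss things now and then, are a little off and sometimes report something else, mostly with a low value. They report only what shows in the picture. A call takes as long as a camera call. They do not tell look-alikes from the thing itself.
- imaging.trace(picture, thing): "mask" (480x640 bool, what is visible of it) and "box" ([centre column, centre row, width, height] in pixels, round what is visible of it).
- imaging.pinpoint(picture, thing): "at" ([row, column] in pixels: a listed point, or the origin of a listed thing).
The state is a dict: "time_s": time; "joint_positions": joint angles; "joint_vel": joint speeds; "tau": joint torques, N m; "position": TCP position; "ee_rot": TCP orientation; "ft_force": force on the tool from outside, world axes, zero at the start; "wrist_torque": the same for the moment, N m; "finger_gap": finger opening in m; "grasp_force": force on a finger pad.
Only numpy, scipy, OpenCV 4.12 (cv2) and the standard library are available. Lean on these libraries where they do the work, as an engineer would, in place of code of your own. Each camera call takes 0.05 s, during which the arm holds its last target. There are 200 camera calls.

TASK

The lid of the large spares case is on, but its three clips still stick out. Fold the three clips, on the front and on both ends, all the way down so that each lies flat against the wall of the case, and leave them so.

Things in the scene. Friction and masses are not known exactly. Their poses are not given: they have to be found in the camera images.
- case: The large closed case (a 100 mm square one is not part of the job): grey tub, white flat lid, 140 (x) x 200 (y) x 90 mm high, too heavy to budge. Origin: centre of underside. x runs from its front (clip; faces the robot within 26 deg) to its back (lid hinges, no clip), y to its left end, z up. Lid edge 4 mm outside the tub walls. Table clear 40 mm or more straight out from the clip tips.
- clip_front (a joint): The front clip: stiff black flap 56 mm wide, 39 mm from hinge to tip, 4 mm thick (2 mm either side of the hinge line). Hinge line level along the wall, in the case frame at x = -74 mm, z = 81 mm, centred at y = 0; opens to -x. Angle in rad: 0 = hanging flat on the wall (hard stop), 1.57 = straight out level, more = raised. Starts at 1.4 to 2.2, stays where left (friction, under 2 N at the tip); push the tip down, then in.
- clip_left (a joint): The left end clip: stiff black flap 56 mm wide, 39 mm from hinge to tip, 4 mm thick (2 mm either side of the hinge line). Hinge line level along the wall, in the case frame at y = +104 mm, z = 81 mm, centred at x = 0; opens to +y. Angle in rad: 0 = hanging flat on the wall (hard stop), 1.57 = straight out level, more = raised. Starts at 1.4 to 2.2, stays where left (friction, under 2 N at the tip); push the tip down, then in.
- clip_right (a joint): The right end clip: stiff black flap 56 mm wide, 39 mm from hinge to tip, 4 mm thick (2 mm either side of the hinge line). Hinge line level along the wall, in the case frame at y = -104 mm, z = 81 mm, centred at x = 0; opens to -y. Angle in rad: 0 = hanging flat on the wall (hard stop), 1.57 = straight out level, more = raised. Starts at 1.4 to 2.2, stays where left (friction, under 2 N at the tip); push the tip down, then in.
There are look-alikes about, which are no part of the job. Leave any orange or red look-alike of the case alone.

How it is judged:
At the end, for the whole second after the job is handed in: All three clips of the large case are folded down to within 0.25 rad (14 degrees) of flat against the wall, and stay so (value of joint each of clip_front, clip_left, clip_right below 0.25 rad); the robot touches nothing.
It also fails if it takes over 42 s, if anything falls off the work surface, if the arm or the gripper's body presses on something with over 40 N, if the wrist force passes 120 N, or if a joint passes its speed limit or range.

## Working session

There is one attempt and no reset: what is moved stays moved. The work goes in short steps, Python scripts to look and compute and a tool call to move; the robot and the scene stay as the last step left them, time stands still between calls to the robot, and variables do not carry over. Pictures are saved under pics/ and viewed, at most 10 in all, crops included, and the job is handed in when it is done.

Besides the shell and the picture viewer there is one more tool, called after "Call:" as name(argument=value, ...) on one line, values as JSON. arm_command: Moves the arm, as the interface text tells. Its arguments: {"type":"object","properties":{"series":{"type":"array"},"squeeze":{"type":"number"}},"required":["series"]}

```bash
mkdir -p pics; python3 - <<'E'
from rig import bot, imaging
import cv2,numpy as np
s=bot.read_state();print(s['time_s'],s['position'],np.round(s['ee_rot'],3).tolist())
ims=[]
for n in ['scene','top']:
    p=imaging.get_image(n);ims.append(p['frame'])
    print(n,p['fx'],p['fy'],p['cx'],p['cy'],p.keys(),np.round(p['camera_from_world'],4).tolist())
    for t in ['case','clip_front','clip_left','clip_right']:
        print(t,[(round(d['p'],2),np.round(d['at']).tolist()) for d in imaging.pinpoint(p,t)],[(round(d['p'],2),np.round(d['box']).tolist()) for d in imaging.trace(p,t)])
    cv2.imwrite(f'pics/{n}0.png',p['frame'][:,:,::-1])
E
```

```text
0.0 [0.23878206 0.49464017 0.23020853] [[-0.901, 0.435, -0.001], [0.435, 0.901, -0.002], [-0.0, -0.002, -1.0]]
scene 598.9619690782562 598.9619690782562 325.4189579531321 231.75025620836888 dict_keys(['frame', 'fx', 'fy', 'cx', 'cy', 'camera_from_world', 'shot']) [[0.8939, 0.4482, 0.0063, -0.4242], [-0.2765, 0.5403, 0.7947, 0.0361], [0.3528, -0.7122, 0.6069, -1.2487], [0.0, 0.0, 0.0, 1.0]]
case [(0.91, [194.0, 284.0]), (0.88, [335.0, 355.0]), (0.78, [314.0, 192.0]), (0.65, [236.0, 423.0])] [(0.98, [185.0, 298.0, 118.0, 121.0]), (0.68, [426.0, 219.0, 86.0, 95.0]), (0.65, [346.0, 307.0, 122.0, 147.0]), (0.57, [281.0, 178.0, 95.0, 92.0])]Traceback (most recent call last):
  File "<stdin>", line 9, in <module>
ValueError: it knows: case
```

```bash
python3 - <<'E'
from rig import bot, imaging
import cv2,numpy as np
for n in ['scene','top']:
    p=imaging.get_image(n)
    np.savez(f'{n}.npz',**p)
    print(n,p['fx'],p['cx'],p['cy'],np.round(p['camera_from_world'],4).tolist())
    print([(round(d['p'],2),np.round(d['at']).tolist()) for d in imaging.pinpoint(p,'case')],[(round(d['p'],2),np.round(d['box']).tolist()) for d in imaging.trace(p,'case')])
    cv2.imwrite(f'pics/{n}0.png',p['frame'][:,:,::-1])
E
```

```text
scene 598.9619690782562 325.4189579531321 231.75025620836888 [[0.8939, 0.4482, 0.0063, -0.4242], [-0.2765, 0.5403, 0.7947, 0.0361], [0.3528, -0.7122, 0.6069, -1.2487], [0.0, 0.0, 0.0, 1.0]]
[(0.96, [333.0, 356.0]), (0.93, [238.0, 419.0]), (0.9, [192.0, 285.0]), (0.67, [314.0, 197.0])] [(0.89, [346.0, 308.0, 121.0, 144.0]), (0.87, [429.0, 220.0, 86.0, 91.0]), (0.67, [185.0, 297.0, 115.0, 123.0]), (0.62, [282.0, 178.0, 93.0, 90.0])]
top 623.8847131151093 309.8335315300308 243.96554712265754 [[-0.0003, -1.0, 0.0032, 0.0118], [0.9918, 0.0001, 0.1282, -0.4716], [-0.1282, 0.0032, 0.9917, -1.1655], [0.0, 0.0, 0.0, 1.0]]
[(0.8, [354.0, 198.0]), (0.75, [190.0, 206.0]), (0.71, [195.0, 355.0])] [(0.93, [362.0, 192.0, 151.0, 113.0]), (0.93, [411.0, 333.0, 134.0, 114.0]), (0.86, [192.0, 357.0, 124.0, 100.0])]
```

View pics/top0.png

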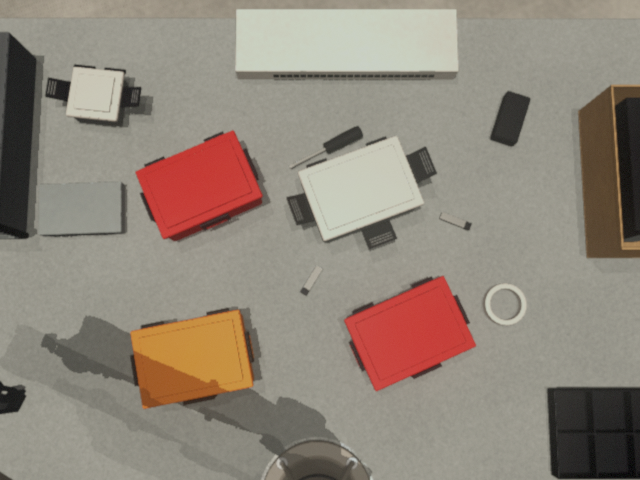

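View pics/scene0.png

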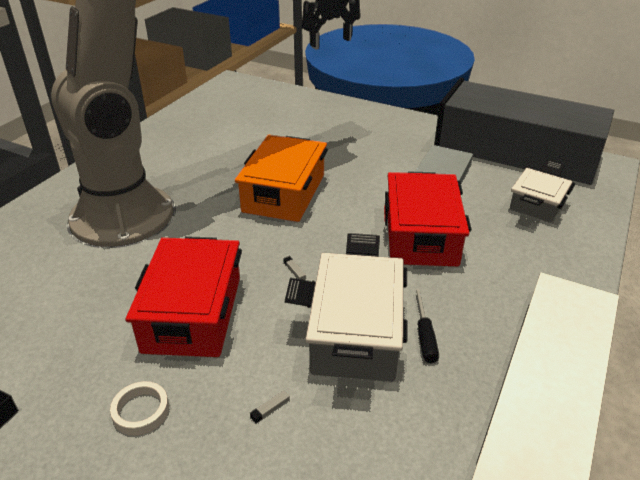

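The top view shows the candidates: white case (360,190), reds (200,185) and (410,333), orange (192,358), and a small white square case (96,95). The white lid with three black clips sticking out at (300,208), (380,235) and (425,163) is the target. Next I'll fit its pose.

```bash
cat > h.py <<'E'
import numpy as np,cv2
def ray(p,uv,z):
    M=p['camera_from_world'];R=M[:3,:3];C=-R.T@M[:3,3]
    out=[]
    for u,v in uv:
        d=R.T@np.array([(u-p['cx'])/p['fx'],-(v-p['cy'])/p['fy'],-1]);out.append(C+d*(z-C[2])/d[2])
    return np.array(out)
def proj(p,X):
    M=p['camera_from_world'];c=np.atleast_2d(X)@M[:3,:3].T+M[:3,3]
    return np.c_[p['cx']+p['fx']*c[:,0]/-c[:,2],p['cy']-p['fy']*c[:,1]/-c[:,2]]
CL={'front':((-74,0),(-1,0),180),'left':((0,104),(0,1),90),'right':((0,-104),(0,-1),-90)}
def w(c,th,P): # case mm -> world m
    P=np.atleast_2d(P)/1000;a,b=np.cos(th),np.sin(th)
    return np.c_[c[0]+a*P[:,0]-b*P[:,1],c[1]+b*P[:,0]+a*P[:,1],P[:,2]]
def flap(n,q):
    h,o,_=CL[n];h=np.array([*h,81.]);o=np.array([*o,0.]);t=np.array([-o[1],o[0],0]);d=o*np.sin(q)+np.array([0,0,-np.cos(q)])
    return np.array([h+t*28,h-t*28,h-t*28+d*39,h+t*28+d*39])
E
python3 - <<'E'
from h import *
P={n:dict(np.load(f'{n}.npz')) for n in['top','scene']}
p=P['top'];f=p['frame'].astype(int)
m=((f.min(2)>185)).astype(np.uint8);m[:, :280]=0;m[:,440:]=0;m[:120]=0;m[260:]=0
m=cv2.morphologyEx(m,cv2.MORPH_OPEN,np.ones((5,5)))
c=max(cv2.findContours(m,0,1)[0],key=cv2.contourArea)[:,0]
X=ray(p,c.astype(float),.09)[:,:2]
r=cv2.minAreaRect((X*1000).astype(np.float32));print(r)
print(np.round(cv2.boxPoints(cv2.minAreaRect(c))).tolist())
b=cv2.boxPoints(r);e=[b[1]-b[0],b[2]-b[1]];L=max(e,key=np.linalg.norm)
th=np.arctan2(L[1],L[0])-np.pi/2
th=(th+np.pi/2)%np.pi-np.pi/2
ctr=np.array(r[0])/1000;print('ctr',ctr,'th deg',np.degrees(th))
np.savez('pose.npz',c=ctr,th=th)
for n in CL:
    for pn in P:
        p=P[pn];dark=(p['frame'].max(2)<75);res=[]
        for q in np.arange(1.2,2.4,.05):
            mm=np.zeros(dark.shape,np.uint8);cv2.fillConvexPoly(mm,np.round(proj(p,w(ctr,th,flap(n,q)))).astype(int),1)
            big=np.zeros_like(mm);ctrp=proj(p,w(ctr,th,flap(n,1.7)))[:].mean(0).astype(int);cv2.circle(big,tuple(map(int,ctrp)),30,1,-1)
            mm&=big;D=dark&(big>0);res.append(((mm&D).sum()/(mm|D).sum(),q))
        print(n,pn,[(round(a,2),round(q,2)) for a,q in sorted(res)[::-1][:3]])
ims=[]
for pn,(x0,y0,x1,y1) in {'top':(270,110,460,270),'scene':(270,220,450,400)}.items():
    im=P[pn]['frame'][:,:,::-1].copy()
    s=3; im=cv2.resize(im,None,fx=s,fy=s,interpolation=cv2.INTER_CUBIC)
    lid=w(ctr,th,[[74*a,104*b,90] for a,b in((1,1),(1,-1),(-1,-1),(-1,1))])
    cv2.polylines(im,[np.round(proj(P[pn],lid)*s).astype(int)],1,(0,200,0))
    for n in CL: cv2.polylines(im,[np.round(proj(P[pn],w(ctr,th,flap(n,1.8)))*s).astype(int)],1,(0,0,255))
    im=im[y0*s:y1*s,x0*s:x1*s];ims.append(cv2.resize(im,(400,int(im.shape[0]*400/im.shape[1]))))
h=max(i.shape[0] for i in ims);cv2.imwrite('pics/fit.png',np.hstack([cv2.copyMakeBorder(i,0,h-i.shape[0],0,0,0) for i in ims]))
E
```

```text
((568.0309448242188, -74.847412109375), (106.0438003540039, 151.6946563720703), 20.173580169677734)
[[309.0, 175.0], [386.0, 147.0], [406.0, 201.0], [328.0, 229.0]]
ctr [ 0.56803094 -0.07484741] th deg 20.173578
front top [(np.float64(0.53), np.float64(2.3)), (np.float64(0.53), np.float64(2.35)), (np.float64(0.51), np.float64(2.25))]
front scene [(np.float64(0.68), np.float64(1.4)), (np.float64(0.68), np.float64(1.45)), (np.float64(0.66), np.float64(1.35))]
left top [(np.float64(0.39), np.float64(2.35)), (np.float64(0.37), np.float64(2.3)), (np.float64(0.36), np.float64(2.25))]
left scene [(np.float64(0.67), np.float64(1.75)), (np.float64(0.65), np.float64(1.65)), (np.float64(0.65), np.float64(1.8))]
right top [(np.float64(0.56), np.float64(2.35)), (np.float64(0.56), np.float64(2.25)), (np.float64(0.56), np.float64(2.2))]
right scene [(np.float64(0.49), np.float64(1.2)), (np.float64(0.47), np.float64(1.25)), (np.float64(0.46), np.float64(1.3))]
```

View pics/fit.png

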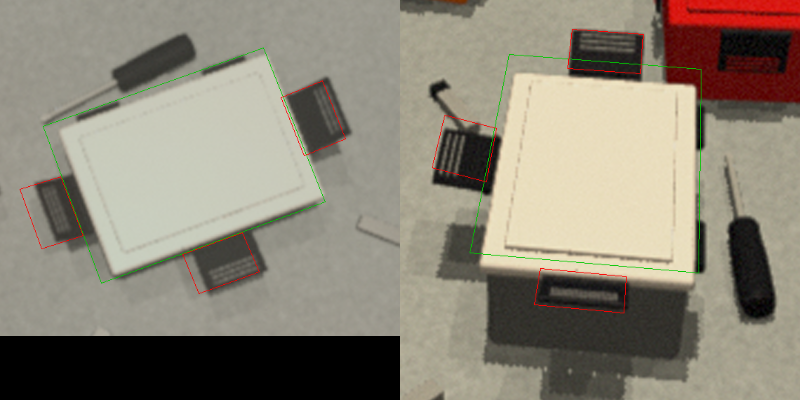

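The network-free threshold caught only the inner panel, so the fit is off. I'll refit using the full lid quad in both views.

```bash
python3 - <<'E'
from h import *
from scipy.optimize import least_squares
P={n:dict(np.load(f'{n}.npz')) for n in['top','scene']}
Q={}
for pn,roi,seed in(('top',(285,125,440,255),(360,190)),('scene',(290,235,420,365),(358,300))):
    p=P[pn];f=p['frame'].astype(int)
    best=None
    for T in (140,150,160,170,180):
        m=np.zeros((480,640),np.uint8);x0,y0,x1,y1=roi
        m[y0:y1,x0:x1]=(f[y0:y1,x0:x1].min(2)>(T if pn=='top' else T-0))
        m=cv2.morphologyEx(m,cv2.MORPH_CLOSE,np.ones((5,5)));m=cv2.morphologyEx(m,cv2.MORPH_OPEN,np.ones((9,9)))
        n,l=cv2.connectedComponents(m);k=(l==l[seed[1],seed[0]]).astype(np.uint8)
        c=max(cv2.findContours(k,0,1)[0],key=cv2.contourArea)
        h=cv2.convexHull(c);q=cv2.approxPolyN(h,4,ensure_convex=True)[0] 
        print(pn,T,k.sum(),cv2.contourArea(q.astype(np.float32)),q.tolist())
        a=cv2.contourArea(c)
        if k.sum()<16000 and k.sum()/cv2.contourArea(h)>.95 and best is None: best=q
    if best is None: best=q
    Q[pn]=best.astype(float)
print(Q)
for z in(.09,): 
  for pn in P:
    X=ray(P[pn],Q[pn],z);print(pn,np.round(X.mean(0),4),np.round(np.linalg.norm(X-np.roll(X,-1,0),axis=1),4),np.round(X[:,:2],3).tolist())
E
```

```text
top 140 12544 18557.0 [[439, 125], [439, 263], [285, 228], [285, 125]]
top 150 7796 7883.0 [[424, 203], [324, 240], [297, 171], [396, 134]]
top 160 7673 7767.0 [[424, 203], [324, 240], [298, 171], [396, 135]]
top 170 7564 7652.0 [[423, 203], [324, 240], [298, 171], [396, 136]]
top 180 7372 7353.0 [[422, 202], [324, 239], [299, 172], [396, 137]]
scene 140 10097 12654.0 [[421, 267], [414, 348], [307, 339], [281, 210]]
scene 150 7850 7881.0 [[402, 258], [402, 347], [306, 339], [320, 252]]
scene 160 7790 7840.5 [[402, 258], [402, 347], [306, 339], [321, 252]]
scene 170 7662 7665.0 [[401, 258], [401, 346], [306, 338], [321, 252]]
scene 180 7508 7531.0 [[401, 258], [401, 346], [307, 338], [322, 253]]
{'top': array([[424., 203.],
       [324., 240.],
       [297., 171.],
       [396., 134.]]), 'scene': array([[402., 258.],
       [402., 347.],
       [306., 339.],
       [320., 252.]])}
top [ 0.5704 -0.0811  0.09  ] [0.1963 0.1379 0.1974 0.1397] [[0.54, -0.198], [0.471, -0.014], [0.6, 0.036], [0.671, -0.149]]
scene [ 0.5737 -0.088   0.09  ] [0.1969 0.1366 0.1973 0.138 ] [[0.603, 0.028], [0.673, -0.156], [0.545, -0.204], [0.474, -0.02]]
```

Both views give a 140 × 200 lid at about (0.572, −0.085) with yaw 20.7°. They disagree by about 7 mm, so I'll refine with the wrist camera after the approach.

```bash
cat > go.py <<'E'
# plan rows: go.py case_x case_y z(mm) tool_x_dir_case_deg n_rows
import sys,numpy as np
from rig import bot
from scipy.spatial.transform import Rotation as R
c=np.load('pose2.npz')['c'];th=float(np.load('pose2.npz')['th'])
def plan(s,x,y,z,a,n):
    ca,sa=np.cos(th),np.sin(th);t=np.array([c[0]+(ca*x-sa*y)/1e3,c[1]+(sa*x+ca*y)/1e3,z/1e3])
    A=th+np.radians(a);T=np.c_[[np.cos(A),np.sin(A),0],[np.sin(A),-np.cos(A),0],[0,0,-1]]
    R0=R.from_matrix(s['ee_rot']);rv=(R0.inv()*R.from_matrix(T)).as_rotvec();dp=(t-s['position'])/n
    print('target',np.round(t,4),'turn',np.round(np.degrees(rv),1))
    for i in range(n):
        Ri=R0*R.from_rotvec(rv*i/n);print(np.round(np.r_[Ri.inv().apply(dp)*1e3,np.degrees(rv)/n],1).tolist())
if __name__=='__main__':
    a=list(map(float,sys.argv[1:]));plan(bot.read_state(),*a[:4],int(a[4]))
E
python3 -c "
import numpy as np;np.savez('pose2.npz',c=[.572,-.0845],th=np.radians(20.7))"
python3 go.py 0 125 230 90 12
```

```text
target [0.5278 0.0324 0.23  ] turn [-0.   0.  43.5]
[-38.4, -24.3, 0.1, -0.0, 0.0, 3.6]
[-39.9, -21.8, 0.1, -0.0, 0.0, 3.6]
[-41.2, -19.2, 0.1, -0.0, 0.0, 3.6]
[-42.3, -16.6, 0.1, -0.0, 0.0, 3.6]
[-43.3, -13.9, 0.1, -0.0, 0.0, 3.6]
[-44.1, -11.1, 0.1, -0.0, 0.0, 3.6]
[-44.7, -8.3, 0.1, -0.0, 0.0, 3.6]
[-45.1, -5.4, 0.1, -0.0, 0.0, 3.6]
[-45.4, -2.6, 0.1, -0.0, 0.0, 3.6]
[-45.5, 0.3, 0.1, -0.0, 0.0, 3.6]
[-45.3, 3.2, 0.1, -0.0, 0.0, 3.6]
[-45.1, 6.0, 0.1, -0.0, 0.0, 3.6]
```

Call:
arm_command(series=[[[-38,-24,0,0,0,3.6,1],[-40,-22,0,0,0,3.6,1],[-41,-19,0,0,0,3.6,1],[-42,-17,0,0,0,3.6,1],[-43,-14,0,0,0,3.6,1]]])

```text
time_s: 0.95
position: [0.3592, 0.3014, 0.2316]
ee_rot: [[-0.721, 0.693, 0.001], [0.693, 0.721, 0.001], [0.0, 0.001, -1.0]]
ft_force: [0.9, -0.3, 0.5]
finger_gap: 0.0123
grasp_force: 0.0
```

Call:
arm_command(series=[[[-44,-11,0,0,0,3.6,1],[-45,-8,0,0,0,3.6,1],[-45,-5,0,0,0,3.6,1],[-45,-3,0,0,0,3.6,1],[-45,0,0,0,0,3.6,1]]])

```text
time_s: 1.45
position: [0.4798, 0.1098, 0.2317]
ee_rot: [[-0.471, 0.882, 0.001], [0.882, 0.471, 0.001], [0.0, 0.001, -1.0]]
ft_force: [1.2, -0.3, 0.2]
finger_gap: 0.0004
grasp_force: 0.0
```

Call:
arm_command(series=[[[-45,3,0,0,0,3.6,1],[-45,6,0,0,0,3.6,1],[0,0,0,0,0,0,1],[0,0,0,0,0,0,1]]])

```text
time_s: 1.85
position: [0.5274, 0.0334, 0.2312]
ee_rot: [[-0.356, 0.934, -0.0], [0.934, 0.356, -0.0], [-0.0, -0.0, -1.0]]
ft_force: [-0.5, 0.8, 0.8]
finger_gap: 0.0002
grasp_force: 0.0
```

```bash
python3 - <<'E'
from rig import bot, imaging
from h import *
s=bot.read_state();print(s['time_s'],s['position'],np.round(s['ee_rot'],3).tolist(),s['ft_force'])
p=imaging.get_image('wrist');np.savez('wrist.npz',**p)
c=np.load('pose2.npz')['c'];th=float(np.load('pose2.npz')['th'])
im=p['frame'][:,:,::-1].copy()
cv2.polylines(im,[np.round(proj(p,w(c,th,[[70*a,100*b,90] for a,b in((1,1),(1,-1),(-1,-1),(-1,1))]))).astype(int)],1,(0,200,0))
for n in CL: cv2.polylines(im,[np.round(proj(p,w(c,th,flap(n,1.8)))).astype(int)],1,(0,0,255))
cv2.imwrite('pics/w1.png',im)
E
```

```text
1.85 [0.52740776 0.033448   0.23117217] [[-0.356, 0.934, -0.0], [0.934, 0.356, -0.0], [-0.0, -0.0, -1.0]] [-0.495695    0.77282006  0.80040211]
```

View pics/w1.png

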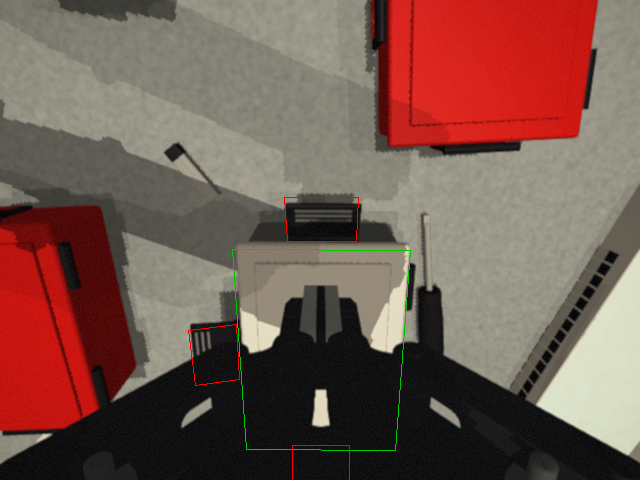

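The wrist view puts the lid's left edge at row 243, against 249 predicted; the columns match (233–409). That shifts the case about +4.5 mm along its y, which agrees with the top view, so I'll use (0.5705, −0.081). The left clip is at (322,218).

```bash
python3 -c "
import numpy as np;np.savez('pose2.npz',c=[.5705,-.081],th=np.radians(20.7))"
python3 go.py 0 125 115 90 4
```

```text
target [0.5263 0.0359 0.115 ] turn [-0.  -0.1  0.4]
[0.2, -0.1, 29.0, -0.0, -0.0, 0.1]
[0.2, -0.1, 29.0, -0.0, -0.0, 0.1]
[0.2, -0.1, 29.0, -0.0, -0.0, 0.1]
[0.2, -0.1, 29.0, -0.0, -0.0, 0.1]
```

Call:
arm_command(series=[[[1,0,29,0,0,0,1],[0,0,29,0,0,0,1],[0,0,29,0,0,0,1],[0,0,24,0,0,0,1]]])

```text
time_s: 2.3
position: [0.5255, 0.0386, 0.1188]
ee_rot: [[-0.363, 0.932, -0.002], [0.932, 0.363, 0.002], [0.002, -0.001, -1.0]]
ft_force: [0.0, 0.0, 0.5]
finger_gap: 0.0004
grasp_force: 0.0
```

Call:
arm_command(series=[[[0,0,10,0,0,0,1],[0,0,10,0,0,0,1],[0,0,12,0,0,0,1]]])

```text
time_s: 2.6
position: [0.528, 0.0368, 0.089]
ee_rot: [[-0.36, 0.933, 0.003], [0.933, 0.36, 0.001], [-0.0, 0.003, -1.0]]
ft_force: [-0.6, -0.1, 1.4]
finger_gap: 0.0001
grasp_force: 0.5
```

Call:
arm_command(series=[[[0,0,13,0,0,0,1],[0,0,14,0,0,0,1],[0,0,15,0,0,0,1],[0,0,0,0,0,0,1]]])

```text
time_s: 3.0
position: [0.5251, 0.0358, 0.0444]
ee_rot: [[-0.359, 0.933, -0.004], [0.933, 0.359, -0.0], [0.001, -0.004, -1.0]]
ft_force: [-0.2, -0.6, 0.5]
finger_gap: -0.0004
grasp_force: 0.0
```

Call:
arm_command(series=[[[-3,0,0,0,0,0,1],[-3,0,0,0,0,0,1],[-2,0,0,0,0,0,1],[0,0,0,0,0,0,1]]])

```text
time_s: 3.4
position: [0.5304, 0.028, 0.0469]
ee_rot: [[-0.358, 0.934, 0.002], [0.934, 0.358, 0.0], [-0.0, 0.001, -1.0]]
ft_force: [0.1, 0.5, -0.4]
finger_gap: 0.0001
grasp_force: 0.3
```

Call:
arm_command(series=[[[-1,0,0,0,0,0,1],[-1,0,0,0,0,0,1],[0,0,0,0,0,0,1]]])

```text
time_s: 3.7
position: [0.5304, 0.0279, 0.0467]
ee_rot: [[-0.36, 0.933, -0.0], [0.933, 0.36, 0.002], [0.002, 0.001, -1.0]]
ft_force: [-1.8, 4.7, 4.4]
finger_gap: -0.0002
grasp_force: 2.4
```

Call:
arm_command(series=[[[-2,0,0,0,0,0,1],[-1,0,0,0,0,0,1],[0,0,0,0,0,0,1]]])

```text
time_s: 4.0
position: [0.5303, 0.0279, 0.0466]
ee_rot: [[-0.362, 0.932, -0.003], [0.932, 0.362, 0.005], [0.006, -0.0, -1.0]]
ft_force: [-5.1, 7.9, 7.0]
finger_gap: 0.0
grasp_force: 4.7
```

Call:
arm_command(series=[[[8,0,0,0,0,0,1],[8,0,-20,0,0,0,1],[0,0,-45,0,0,0,1],[0,0,-45,0,0,0,1],[0,0,0,0,0,0,1]]])

```text
time_s: 4.5
position: [0.5314, 0.0366, 0.1628]
ee_rot: [[-0.357, 0.934, 0.015], [0.934, 0.357, -0.001], [-0.006, 0.014, -1.0]]
ft_force: [0.3, 0.4, -0.5]
finger_gap: 0.0001
grasp_force: 0.0
```

```bash
python3 go.py -95 0 140 180 12
```

```text
target [ 0.4816 -0.1146  0.14  ] turn [  0.4   0.9 -89.8]
[-10.3, -8.4, 1.8, 0.0, 0.1, -7.5]
[-9.1, -9.7, 1.8, 0.0, 0.1, -7.5]
[-7.8, -10.8, 1.8, 0.0, 0.1, -7.5]
[-6.3, -11.7, 1.8, 0.0, 0.1, -7.5]
[-4.7, -12.4, 1.8, 0.0, 0.1, -7.5]
[-3.1, -12.9, 1.8, 0.0, 0.1, -7.5]
[-1.4, -13.2, 1.8, 0.0, 0.1, -7.5]
[0.4, -13.3, 1.8, 0.0, 0.1, -7.5]
[2.1, -13.1, 1.8, 0.0, 0.1, -7.5]
[3.8, -12.7, 1.9, 0.0, 0.1, -7.5]
[5.4, -12.1, 1.9, 0.0, 0.1, -7.5]
[6.9, -11.3, 1.9, 0.0, 0.1, -7.5]
```

Call:
arm_command(series=[[[-10,-8,0,0,0,-7.5,1],[-9,-10,0,0,0,-7.5,1],[-8,-11,0,0,0,-7.5,1],[-6,-12,0,0,0,-7.5,1],[-5,-12,0,0,0,-7.5,1]]])

```text
time_s: 5.0
position: [0.5047, -0.0266, 0.1557]
ee_rot: [[-0.855, 0.519, 0.0], [0.519, 0.855, -0.002], [-0.001, -0.002, -1.0]]
ft_force: [-0.4, -0.6, -0.3]
finger_gap: 0.0001
grasp_force: 0.0
```

Call:
arm_command(series=[[[-3,-13,0,0,0,-7.5,1],[-1,-13,0,0,0,-7.5,1],[0,-13,3,0,0,-7.5,1],[2,-13,4,0,0,-7.5,1],[4,-13,4,0,0,-7.5,1]]])

```text
time_s: 5.5
position: [0.4841, -0.0893, 0.1446]
ee_rot: [[-0.994, -0.109, 0.0], [-0.109, 0.994, -0.002], [-0.0, -0.002, -1.0]]
ft_force: [-0.5, 0.6, 0.4]
finger_gap: -0.0003
grasp_force: 0.0
```

Call:
arm_command(series=[[[5,-12,4,0,0,-7.5,1],[7,-11,4,0,0,-7.5,1],[0,0,0,0,0,0,1],[0,0,0,0,0,0,1]]])

```text
time_s: 5.9
position: [0.4763, -0.1127, 0.1369]
ee_rot: [[-0.935, -0.355, -0.0], [-0.355, 0.935, -0.001], [0.0, -0.0, -1.0]]
ft_force: [-0.6, 0.8, 0.8]
finger_gap: 0.0004
grasp_force: 0.0
```

```bash
python3 go.py -95 0 115 180 1; python3 - <<'E'
from rig import bot, imaging
from h import *
p=imaging.get_image('wrist')
c=np.load('pose2.npz')['c'];th=float(np.load('pose2.npz')['th'])
im=p['frame'][:,:,::-1].copy()
cv2.polylines(im,[np.round(proj(p,w(c,th,[[70*a,100*b,90] for a,b in((1,1),(1,-1),(-1,-1),(-1,1))]))).astype(int)],1,(0,200,0))
for n in CL: cv2.polylines(im,[np.round(proj(p,w(c,th,flap(n,1.8)))).astype(int)],1,(0,0,255))
cv2.imwrite('pics/w2.png',im)
E
```

```text
target [ 0.4816 -0.1146  0.115 ] turn [-0.  -0.   0.1]
[-4.3, -3.6, 21.9, -0.0, -0.0, 0.1]
```

View pics/w2.png

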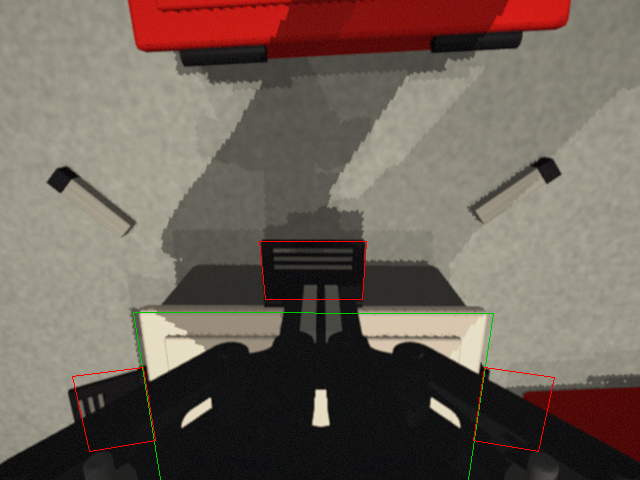

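The wrist view shows the front clip at (313,270) as expected and the right clip still out at (100,390). The left clip no longer sticks out. The front lid edge is about 3 mm nearer the robot than modelled, so I'll go down there.

Call:
arm_command(series=[[[-1,-4,20,0,0,0,1],[0,0,10,0,0,0,1],[0,0,10,0,0,0,1],[0,0,12,0,0,0,1]]])

```text
time_s: 6.35
position: [0.4792, -0.1149, 0.0849]
ee_rot: [[-0.933, -0.359, 0.001], [-0.359, 0.933, 0.0], [-0.001, -0.0, -1.0]]
ft_force: [0.2, -0.7, 0.9]
finger_gap: -0.0002
grasp_force: 0.4
```

Call:
arm_command(series=[[[0,0,13,0,0,0,1],[0,0,14,0,0,0,1],[0,0,12,0,0,0,1],[0,0,0,0,0,0,1]]])

```text
time_s: 6.75
position: [0.4771, -0.1149, 0.0444]
ee_rot: [[-0.933, -0.359, -0.004], [-0.359, 0.933, 0.001], [0.003, 0.002, -1.0]]
ft_force: [0.0, 0.6, -0.6]
finger_gap: 0.0003
grasp_force: 0.0
```

Call:
arm_command(series=[[[-3,0,0,0,0,0,1],[-3,0,0,0,0,0,1],[-2,0,0,0,0,0,1],[0,0,0,0,0,0,1]]])

```text
time_s: 7.15
position: [0.4872, -0.1124, 0.0468]
ee_rot: [[-0.933, -0.359, 0.002], [-0.359, 0.933, -0.0], [-0.001, -0.001, -1.0]]
ft_force: [-0.2, 0.5, 0.5]
finger_gap: 0.0
grasp_force: 0.0
```

Call:
arm_command(series=[[[-1,0,0,0,0,0,1],[-1,0,0,0,0,0,1],[0,0,0,0,0,0,1]]])

```text
time_s: 7.45
position: [0.4885, -0.1119, 0.0465]
ee_rot: [[-0.933, -0.359, 0.001], [-0.359, 0.933, -0.0], [-0.001, -0.0, -1.0]]
ft_force: [0.6, -0.2, 0.3]
finger_gap: -0.0
grasp_force: 0.2
```

Call:
arm_command(series=[[[-1,0,0,0,0,0,1],[-1,0,0,0,0,0,1],[-1,0,0,0,0,0,1],[0,0,0,0,0,0,1]]])

```text
time_s: 7.85
position: [0.4906, -0.111, 0.0462]
ee_rot: [[-0.933, -0.359, -0.001], [-0.359, 0.933, -0.0], [0.001, 0.0, -1.0]]
ft_force: [-1.0, -0.7, 1.6]
finger_gap: -0.0
grasp_force: 0.9
```

Call:
arm_command(series=[[[-1,0,0,0,0,0,1],[-1,0,0,0,0,0,1],[0,0,0,0,0,0,1]]])

```text
time_s: 8.15
position: [0.4906, -0.111, 0.0461]
ee_rot: [[-0.934, -0.358, -0.004], [-0.358, 0.934, -0.001], [0.004, 0.001, -1.0]]
ft_force: [-5.8, -1.7, 4.6]
finger_gap: -0.0003
grasp_force: 3.0
```

Contact is stiff, so the front clip is on its stop. I'll retreat and rise, then work around to the right end with the tool x turned back to +90°, so that +x pushes inward there.

Call:
arm_command(series=[[[-2,0,0,0,0,0,1],[9,0,0,0,0,0,1],[9,0,-20,0,0,0,1],[0,0,-45,0,0,0,1],[0,0,-40,0,0,0,1]]])

```text
time_s: 8.65
position: [0.478, -0.1152, 0.1525]
ee_rot: [[-0.933, -0.359, 0.001], [-0.359, 0.933, 0.001], [-0.001, 0.0, -1.0]]
ft_force: [1.8, -0.3, 0.8]
finger_gap: 0.0
grasp_force: 0.0
```

Call:
arm_command(series=[[[0,0,0,0,0,0,1]]])

```text
time_s: 8.75
position: [0.4833, -0.1164, 0.1574]
ee_rot: [[-0.933, -0.359, 0.015], [-0.359, 0.933, -0.001], [-0.014, -0.007, -1.0]]
ft_force: [0.2, 0.2, 0.8]
finger_gap: -0.0005
grasp_force: 0.0
```

```bash
python3 go.py 0 -125 150 90 12
```

```text
target [ 0.6147 -0.1979  0.15  ] turn [ 0.3  0.9 90.4]
[-7.8, -10.3, 0.8, 0.0, 0.1, 7.5]
[-9.0, -9.2, 0.8, 0.0, 0.1, 7.5]
[-10.2, -7.9, 0.8, 0.0, 0.1, 7.5]
[-11.1, -6.5, 0.8, 0.0, 0.1, 7.5]
[-11.9, -5.0, 0.8, 0.0, 0.1, 7.5]
[-12.4, -3.4, 0.7, 0.0, 0.1, 7.5]
[-12.8, -1.7, 0.7, 0.0, 0.1, 7.5]
[-12.9, -0.0, 0.7, 0.0, 0.1, 7.5]
[-12.8, 1.6, 0.7, 0.0, 0.1, 7.5]
[-12.4, 3.3, 0.7, 0.0, 0.1, 7.5]
[-11.9, 4.9, 0.7, 0.0, 0.1, 7.5]
[-11.2, 6.4, 0.6, 0.0, 0.1, 7.5]
```

Call:
arm_command(series=[[[-8,-10,0,0,0,7.5,1],[-9,-9,0,0,0,7.5,1],[-10,-8,0,0,0,7.5,1],[-11,-7,0,0,0,7.5,1],[-12,-5,0,0,0,7.5,1]]])

```text
time_s: 9.25
position: [0.5333, -0.1494, 0.1508]
ee_rot: [[-0.958, 0.288, 0.001], [0.288, 0.958, 0.001], [-0.001, 0.001, -1.0]]
ft_force: [-0.1, -0.2, -0.4]
finger_gap: -0.0001
grasp_force: 0.0
```

Call:
arm_command(series=[[[-12,-3,0,0,0,7.5,1],[-13,-2,0,0,0,7.5,1],[-13,0,0,0,0,7.5,1],[-13,2,0,0,0,7.5,1],[-12,3,0,0,0,7.5,1]]])

```text
time_s: 9.75
position: [0.5882, -0.1827, 0.1505]
ee_rot: [[-0.585, 0.811, 0.001], [0.811, 0.585, 0.001], [0.0, 0.001, -1.0]]
ft_force: [0.4, 0.4, -0.4]
finger_gap: 0.0001
grasp_force: 0.0
```

Call:
arm_command(series=[[[-12,5,0,0,0,7.5,1],[-11,6,0,0,0,7.5,1],[0,0,0,0,0,0,1],[0,0,0,0,0,0,1]]])

```text
time_s: 10.15
position: [0.6085, -0.1962, 0.1505]
ee_rot: [[-0.362, 0.932, -0.001], [0.932, 0.362, 0.001], [0.001, -0.0, -1.0]]
ft_force: [0.4, 0.9, -0.9]
finger_gap: 0.0003
grasp_force: 0.0
```

```bash
python3 go.py 0 -125 115 90 1
```

```text
target [ 0.6147 -0.1979  0.115 ] turn [-0.  -0.   0.5]
[-3.8, 5.1, 35.5, -0.0, -0.0, 0.5]
```

Call:
arm_command(series=[[[-4,5,15,0,0,0,1],[0,0,20,0,0,0,1],[0,0,10,0,0,0,1],[0,0,10,0,0,0,1],[0,0,12,0,0,0,1]]])

```text
time_s: 10.65
position: [0.6153, -0.1993, 0.0842]
ee_rot: [[-0.359, 0.933, 0.002], [0.933, 0.359, -0.001], [-0.001, 0.001, -1.0]]
ft_force: [0.4, -0.8, 1.2]
finger_gap: -0.0001
grasp_force: 0.5
```

Call:
arm_command(series=[[[0,0,12,0,0,0,1],[0,0,13,0,0,0,1],[0,0,12,0,0,0,1],[0,0,0,0,0,0,1]]])

```text
time_s: 11.05
position: [0.6131, -0.198, 0.0445]
ee_rot: [[-0.359, 0.933, -0.004], [0.933, 0.359, 0.002], [0.003, -0.004, -1.0]]
ft_force: [0.4, 0.5, -1.1]
finger_gap: -0.0001
grasp_force: 0.0
```

Call:
arm_command(series=[[[3,0,0,0,0,0,1],[3,0,0,0,0,0,1],[2,0,0,0,0,0,1],[0,0,0,0,0,0,1]]])

```text
time_s: 11.45
position: [0.6122, -0.1914, 0.0478]
ee_rot: [[-0.359, 0.933, 0.001], [0.933, 0.359, -0.001], [-0.001, 0.001, -1.0]]
ft_force: [0.8, -1.5, 0.1]
finger_gap: -0.0002
grasp_force: 0.6
```

Call:
arm_command(series=[[[1,0,0,0,0,0,1],[1,0,0,0,0,0,1],[1,0,0,0,0,0,1],[0,0,0,0,0,0,1]]])

```text
time_s: 11.85
position: [0.6122, -0.1914, 0.0479]
ee_rot: [[-0.358, 0.934, 0.004], [0.934, 0.358, -0.005], [-0.006, 0.002, -1.0]]
ft_force: [3.5, -5.5, -3.4]
finger_gap: -0.0002
grasp_force: 3.2
```

That's stiff too, at case y = −118 mm, where flat should be −117. I'll push slightly, retreat, then rise well clear and look.

Call:
arm_command(series=[[[2,0,0,0,0,0,1],[-9,0,0,0,0,0,1],[-9,0,-20,0,0,0,1],[0,0,-45,0,0,0,1],[0,0,-45,0,0,0,1]]])

```text
time_s: 12.35
position: [0.6154, -0.2021, 0.1573]
ee_rot: [[-0.359, 0.933, -0.004], [0.933, 0.359, 0.003], [0.004, -0.003, -1.0]]
ft_force: [0.9, 0.9, 0.1]
finger_gap: -0.0
grasp_force: 0.0
```

Call:
arm_command(series=[[[-40,-20,-30,0,0,0,1],[-40,-20,-20,0,0,0,1],[-40,-20,0,0,0,0,1],[-40,-20,0,0,0,0,1],[0,0,0,0,0,0,1]]])

```text
time_s: 12.85
position: [0.5938, -0.3874, 0.2045]
ee_rot: [[-0.347, 0.938, -0.005], [0.938, 0.347, -0.005], [-0.003, -0.007, -1.0]]
ft_force: [-0.5, -1.0, 0.2]
finger_gap: 0.0001
grasp_force: 0.0
```

```bash
python3 - <<'E'
from rig import bot, imaging
import cv2,numpy as np
s=bot.read_state();print(s['time_s'],s['position'],s['ft_force'])
a=imaging.get_image('top')['frame'][100:280,260:470];b=imaging.get_image('scene')['frame'][210:390,260:470]
cv2.imwrite('pics/end.png',cv2.resize(np.hstack([a,b])[:,:,::-1],(798,342),interpolation=cv2.INTER_CUBIC))
E
```

```text
12.85 [ 0.59380233 -0.38737761  0.20452792] [-0.46094269 -0.98236845  0.21314098]
```

View pics/end.png

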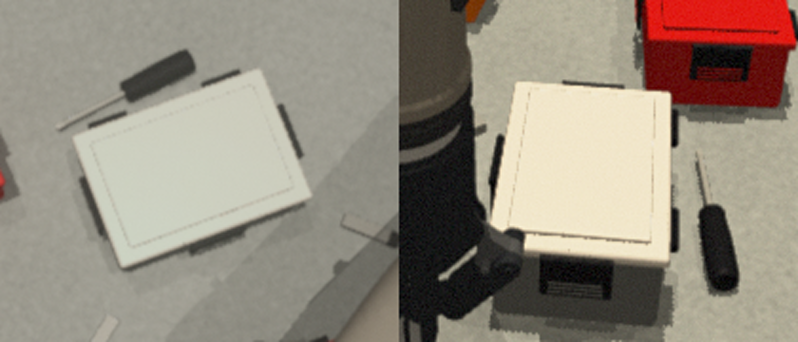

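Both views show only thin strips for all three clips: front at (215,242), left at (92,205) and right at (290,130) in the left-hand crop. They lie flat and the arm is clear.

```bash
python3 -c "
from rig import bot
print(bot.sign_off())"
```

```text
the job is handed in; nothing more can be done
None
```

All three clips of the large white case are folded down flat against its walls, the arm is clear of everything, and the job was handed in at about 13 s (no verdict was returned).

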